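# Ready the shaker: jar into its cradle, gear lever to second

## Task

Get the bench shaker ready for a fast run: with the fingertips push the squat jar across the deck until it sits fully home in its V-shaped cradle, then push the gear lever along its slot past the first click (first gear) all the way to the second-gear stop. Only push, do not lift or tip the jar, and leave everything else where it stands.

Things in the scene. Friction and masses are not known exactly. Their poses are not given: they have to be found in the camera images.
- shaker: (all sizes in mm) bench orbital shaker, fixed to the table: grey housing 300 (its x) by 290 (its y). Origin at the centre of its underside on the table; its front (-x) faces roughly to the robot. The control strip along the front has its top 70 above the table (x -150 to -76); the raised metal deck behind it has its top 80 above the table (x -76 to +149, y -140 to +140). A low dial (28 diameter, 12 high) stands on the strip at (-120, -118).
- cradle: jar cradle fixed on the deck: two upright black plastic pads (42 long, 8 thick, 30 high) set in a V that opens to the cradle's -x (the front of the shaker), their faces at 45 degrees either side. Origin on the deck surface at the point where the centre of a fully seated jar comes to rest, touching both pads; its axes are parallel to the shaker's.
- jar: squat amber glass jar with black screw cap, closed, 70 diameter, 62 tall, about 0.25 kg; origin at the centre of its underside. Stands loose on the deck some 65 to 85 in front of the cradle, up to 25 to the side. It slides on the deck (friction about 1).
- gear_knob (a point): centre of the white ball knob (24 diameter) on top of the gear lever, an upright steel stem (9 diameter) through a slot in the control strip, at x = -115 in the shaker's frame. The centre is 40 above the control strip (110 above the table). Lever and knob slide together along the shaker's +y.
- gear (a joint): travel of the gear lever in m along the shaker's +y. 0 = neutral stop (starts here; knob at shaker y = -40 mm), 0.04 = first-gear detent (y = 0), 0.08 = second-gear end stop (y = +40 mm). It stays in each of these three places by a sprung detent with humps at about 0.012 and 0.068: about 9 N is needed to leave neutral and about 7 N to leave first gear; let go short of a hump it springs back; past 0.070 it snaps to 0.08 by itself.
- weigher: small glass weighing bottle with black lid, 26 diameter, 36 tall, standing on the deck near its right-hand rear corner, beside the cradle; bystander. Origin at the centre of its underside
- vial: small clear glass vial, 24 diameter, 45 tall, standing on the shaker's control strip beyond the far end of the gate; bystander. Origin at the centre of its underside
- conical: conical flask, 82 diameter, 118 tall; bystander. Origin at the centre of its underside
- volumetric: amber long-necked round flask, 74 diameter, 153 tall; bystander. Origin at the centre of its underside
- wash: white plastic wash bottle, 60 diameter, 150 tall; bystander. Origin at the centre of its underside
- reagent: amber reagent bottle, 54 diameter, 120 tall; bystander. Origin at the centre of its underside
- stopper: black rubber stopper, 32 diameter, 28 tall; bystander. Origin at the centre of its underside
- beaker: glass beaker, 70 diameter, 85 tall; bystander. Origin at the centre of its underside
Not all that is in view belongs to the job. Leave any purple look-alike of the jar alone.

How it is judged:
On the way, in this order (a step that is already met when the one before it is completed fails the run):
1. the jar sits home in the cradle, the lever still short of second gear (horizontal distance between jar and cradle below 0.007 m and z of jar in the frame of cradle below 0.004 m and angle between jar's own z axis and vertical below 0.08 rad), for 0.2 s.
2. the gear lever is at the second-gear stop (value of joint gear above 0.0755 m), for 0.2 s.
At the end, for the whole second after the job is handed in: The jar stands upright on the deck within 7 mm of its seated place in the cradle, at rest, and the gear lever is within 4.5 mm of the second-gear stop (all of step 1 and value of joint gear above 0.0755 m and linear speed of jar below 0.01 m/s); the robot touches nothing.
It fails at once if the jar is lifted off the deck or tipped (z of jar in the frame of cradle above 0.008 m or angle between jar's own z axis and vertical above 0.25 rad).
It fails at once if other glassware is shifted by more than 20 mm or knocked over (distance of any of weigher, vial, conical, volumetric, wash, reagent, stopper, beaker from where it was at the start of the episode above 0.02 m or angle between any of weigher, vial, conical, volumetric, wash, reagent, stopper, beaker's own z axis and vertical above 0.4 rad).
It also fails if it takes over 56 s, if anything falls off the work surface, if the arm or the gripper's body presses on something with over 40 N, if the wrist force passes 120 N, or if a joint passes its speed limit or range.

## Robot

A 7-joint arm with a two-finger parallel gripper is mounted at the origin on the work surface. World frame = base frame: x ahead of the robot, y to its left, z up, the work surface at z = 0. Lengths are in m, angles in rad, forces in N, time in s.
With the tool pointing down it reaches from about 0.425 to 0.875 m from the base axis. Payload 4.7 kg.
Tool frame: the origin (TCP) lies midway between the tips of the shut fingers; the grasp point (between the pads) lies 19 mm behind it (ctrl.grip_depth is the distance from the TCP to the grasp point, in m); z points along the fingers, y is the direction in which the jaws open and shut (so a half turn about z gives the same grasp; the last joint's range is limited). The gripper opens to 87 mm and grips with 3 to 60 N. Pads are 19 mm wide; open, the fingers measure 117 mm over their backs; the gripper's body (75 mm by 190 mm) begins 51 mm behind the grasp point.
Start: joints at [-1.119, 0.321, -0.07, 1.45, 0.023, 1.371, -0.057], TCP at [0.276, 0.589, 0.223] pointing down, gripper open.
Joint ranges: [-2.86, 2.86], [-0.3, 2.09], [-1.38, 1.24], [0.06, 2.45], [-1.56, 4.7], [0.09, 2.05], [-2.69, 2.69]. Speed limits (rad/s): [2.57, 2.57, 3.14, 3.14, 3.14, 3.14, 3.14].

## Interface

Orientations are given as a rotation vector (axis times angle).
In Python, from bench import ctrl gives the robot as it stands. The module is installed in compiled form; this text tells all that it offers.
- The arm moves only by the shell command python3 -m inch 'ROWS' [FORCE]. ROWS is JSON, a list of rows, each a list of 5 numbers: the opening, from -1 (shut) to 1 (fully open), so that 0 is half open, then the shift along the tool's x, y, z in mm, then the turn about the tool's z in rad. In form: [[fingers, tx, ty, tz, twist], ...]. A call has 1 to 5 rows; each row shifts and turns the pose as measured when the row begins, along the tool's axes as they then stand; what a row does not reach is not made up. A row lasts 1/8 s, in which the tool goes at most 62.5 mm and 10.7 degrees, less where a joint would pass 70% of its speed; a pose out of reach is approached as far as the arm can. A call is refused whole if a number of a shift passes 62.5 or a number of a turn 0.188, either way. A call with a gripper value outside its range is refused whole. The fingers move at their own pace and stop on an object; FORCE is the grip in N (left out, the last holds). Time passes only in rows, so rows that do not move let the fingers close. It gives the time, the measured TCP pose, the force and the opening at its end, in the units of the state.
- ctrl.get_state(): the state, without advancing time (a new reading comes with each control period).
- ctrl.get_image(name): name is "side" or "top"; returns a dict with "color" (420x560x3 uint8, red, green, blue), "range_z" (420x560 float32, m along the optical axis (not along the pixel's ray), 0 where there is no reading), "K" (3x3 intrinsics, pixels), "distortion" ([k1, k2, p1, p2, k3] as OpenCV has them; the pictures are not rectified), "R" (3x3) and "t" (3): a world point X has camera coordinates R X + t. Camera axes: x right, y down, z forward; pixel columns grow to the right and rows downward; lengths in m; the calibration is good to about 2 mm. A picture is of the moment at which its call begins.
- ctrl.close_job(): hands the job in, once; it reports no verdict.
The state is a dict: "time": time; "joint_positions": joint angles; "qd": joint speeds; "joint_torque": joint torques, N m; "position": TCP position; "tool_rot": TCP orientation; "ft_force": force on the tool from outside, world axes, zero at the start; "torque": the same for the moment, N m; "grip_width": opening from 0.0 (shut) to 1.0 (fully open).
Only numpy, scipy, OpenCV 4.12 (cv2) and the standard library are available. Lean on these libraries where they do the work, as an engineer would, in place of code of your own. Each camera call takes 0.05 s, during which the arm holds its last target. There are 200 camera calls.

## Working session

There is one attempt and no reset: what is moved stays moved. The work goes in short steps, Python scripts to look and compute and a shell command to move; the robot and the scene stay as the last step left them, time stands still between calls to the robot, and variables do not carry over. Pictures are saved under pics/ and viewed, about 8 in all and at most 12, crops included, and the job is handed in when it is done.

```bash
mkdir -p pics; cat > h.py <<'E'
import numpy as np,cv2
from bench import ctrl
def grab(n,tag):
    im=ctrl.get_image(n); np.savez(f'{tag}.npz',**im); cv2.imwrite(f'pics/{tag}.png',im['color'][:,:,::-1]); return im
def ld(tag): return dict(np.load(f'{tag}.npz'))
def ray(im,u,v):
    p=cv2.undistortPoints(np.array([[[u,v]]],float),im['K'],im['distortion'])[0,0]
    return np.array([p[0],p[1],1])
def atz(im,u,v,z):
    d=im['R'].T@ray(im,u,v); c=-im['R'].T@im['t']; return c+d*(z-c[2])/d[2]
def dep(im,u,v):
    z=im['range_z'][int(v),int(u)]; return im['R'].T@(ray(im,u,v)*z-im['t'])
def proj(im,X):
    r=cv2.Rodrigues(im['R'])[0]; return cv2.projectPoints(np.array(X,float).reshape(-1,1,3),r,im['t'],im['K'],im['distortion'])[0][:,0]
E
python3 - <<'E'
from h import *
for n in('top','side'):
    im=grab(n,n+'0'); print(n,-im['R'].T@im['t'])
a=cv2.imread('pics/top0.png');b=cv2.imread('pics/side0.png')
s=ctrl.get_state();print(s['time'],s['position'],s['tool_rot'],s['ft_force'])
print(cv2.Rodrigues(np.array(s['tool_rot'],float))[0].round(3))
E
```

```text
top [4.40243111e-01 7.41475809e-04 1.21031913e+00]
side [-0.04932386 -0.73866648  0.69673295]
0.1 [0.27546004 0.58820367 0.22160691] [-6.82261832e-01 -3.06637798e+00  2.58684772e-03] [-0.04317901  0.86835557 -0.11176113]
[[-0.906  0.424 -0.001]
 [ 0.424  0.906 -0.002]
 [-0.    -0.002 -1.   ]]
```

View pics/top0.png

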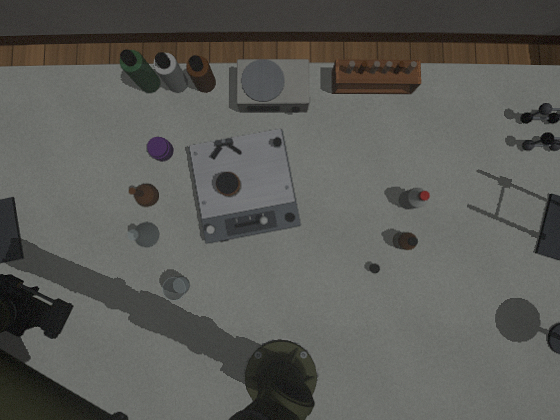

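View pics/side0.png

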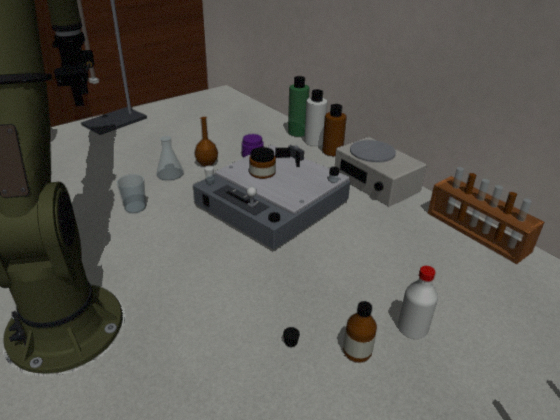

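Top view: shaker around (245,185), jar (227,183), cradle V (225,148), knob about (264,220), vial about (210,230), dial (290,217), weigher (277,142). The purple look-alike is at (159,148), off the shaker. The jar on the deck is amber with a black cap, so it fits the description. I'll confirm it in an enlarged crop.

```bash
python3 - <<'E'
from h import *
a=cv2.imread('pics/top0.png')[120:250,180:310]
a=cv2.resize(a,None,fx=4.6,fy=4.6,interpolation=cv2.INTER_CUBIC)
a=cv2.convertScaleAbs(a,alpha=1.8,beta=10)
for k in range(0,130,10):
    cv2.putText(a,str(180+k),(int(k*4.6),10),0,.35,(0,255,255));cv2.putText(a,str(120+k),(0,int(k*4.6)),0,.35,(0,255,255))
    cv2.line(a,(int(k*4.6),12),(int(k*4.6),18),(0,255,255));
cv2.imwrite('pics/crop0.png',a)
E
```

```text
(no output)
```

View pics/crop0.png

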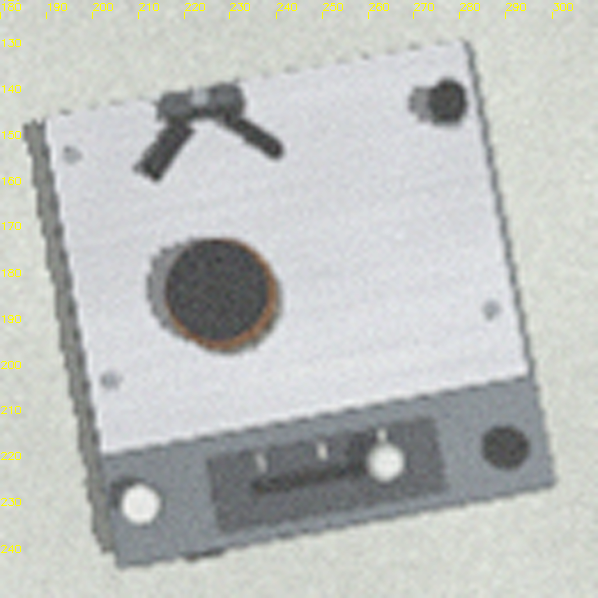

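The crop confirms it: the jar has a black cap with an amber rim, centred near (227,183), and stands on the deck in front of the V at about (224,143). The knob is at about (263.5,220), the vial at about (210,229) and the weigher at about (277,142).

```bash
cat > m.py <<'E'
from h import *
from scipy.optimize import least_squares
im=ld('top0')
c=lambda x,y:(180+(x+.5)/4.6-.5,120+(y+.5)/4.6-.5)
pts=[((467,42),(149,-140,80)),((530,375),(-76,-140,80)),((555,485),(-150,-145,70)),((120,567),(-150,145,70)),((100,453),(-76,140,80)),((45,120),(149,140,80)),((386,460),(-115,-40,112))]
uv=np.array([c(*p[0]) for p in pts]);M=np.array([p[1] for p in pts])/1000
def W(q,P):
    P=np.atleast_2d(P);a=q[2];R=np.array([[np.cos(a),-np.sin(a)],[np.sin(a),np.cos(a)]])
    return np.c_[P[:,:2]@R.T+q[:2],P[:,2]]
f=lambda q:(proj(im,W(q,M))-uv).ravel()
s=least_squares(f,[.53,.05,.15],loss='soft_l1');q=s.x
if __name__=='__main__':
    print('shaker',q,'res',f(q).reshape(-1,2).round(1).tolist())
    def S(X): a=q[2];d=X[:2]-q[:2];return np.array([d[0]*np.cos(a)+d[1]*np.sin(a),-d[0]*np.sin(a)+d[1]*np.cos(a),X[2]])
    for n,(x,y),z in [('jarcap',(217,291),.142),('knob',(386,460),.112),('vial',(140,505),.115),('weigh',(447,101),.116),('padL end',(150,170),.11),('padR end',(278,152),.11),('apex',(203,100),.11),('dial',(506,447),.082)]:
        X=atz(im,*c(x,y),z);print(n,X.round(4),'S',(S(X)*1e3).round(1),'depth',dep(im,*np.round(c(x,y))).round(3))
    # depth-based clusters
    v,u=np.mgrid[120:250,180:310];Z=im['range_z'][v,u]
    p=cv2.undistortPoints(np.c_[u.ravel(),v.ravel()].astype(float)[:,None],im['K'],im['distortion'])[:,0]
    P=(np.c_[p,np.ones(len(p))]*Z.reshape(-1,1)-im['t'])@im['R'];P=P[Z.ravel()>0]
    L=np.array([S(X) for X in P])*1e3
    for n,b in [('jar',(-60,60,-20,90,135,160)),('pads',(40,149,-40,120,100,125)),('knob',(-140,-90,-60,-20,108,130)),('deck',(-60,140,-130,-40,60,100))]:
        m=(L[:,0]>b[0])&(L[:,0]<b[1])&(L[:,1]>b[2])&(L[:,1]<b[3])&(L[:,2]>b[4])&(L[:,2]<b[5]);A=L[m]
        print(n,m.sum(),A.mean(0).round(1),A.min(0).round(1),A.max(0).round(1)) if m.sum() else print(n,0)
E
python3 m.py
```

```text
shaker [0.58456811 0.10545898 0.17861911] res [[-0.1, -1.0], [0.1, 0.0], [0.7, 0.5], [-0.8, 0.5], [0.3, 0.3], [-0.3, -1.2], [0.1, 0.3]]
jarcap [0.5818 0.1475 0.142 ] S [  4.7  41.8 142. ] depth [0.581 0.147 0.142]
knob [0.4793 0.0458 0.112 ] S [-114.2  -40.   112. ] depth [0.478 0.044 0.122]
vial [0.452  0.1984 0.115 ] S [-114.  115.  115.] depth [0.453 0.198 0.116]
weigh [0.7052 0.0069 0.116 ] S [ 101.2 -118.4  116. ] depth [0.705 0.006 0.113]
padL end [0.6632 0.1947 0.11  ] S [ 93.2  73.8 110. ] depth [0.662 0.195 0.112]
padR end [0.6743 0.1138 0.11  ] S [ 89.8  -7.7 110. ] depth [0.675 0.115 0.102]
apex [0.7079 0.1615 0.11  ] S [131.4  33.2 110. ] depth [0.707 0.16  0.117]
dial [ 0.4884 -0.0298  0.082 ] S [-118.7 -116.    82. ] depth [ 0.488 -0.031  0.078]
jar 380 [  4.3  41.3 141.6] [-25.7  10.8 135. ] [ 35.2  72.1 147.7]
pads 191 [118.3  34.3 109.3] [ 90.7  -9.  100.2] [137.9  78.6 121. ]
knob 54 [-116.7  -40.1  118.3] [-127.4  -50.6  111.1] [-106.5  -28.8  125. ]
deck 1944 [ 37.6 -83.9  79.8] [ -59.9 -130.    73. ] [139.9 -40.   89.8]
```

Fit residuals are at most 1.2 px. The jar is at shaker (4.5,41.5) mm, height 142, as expected. The cradle works out at about (79,34), which puts the jar 75 mm short of it, within the stated range. The knob is at (-114,-40), matching the description. Now turn the tool to line up with the shaker and set the fingers half open.

```bash
cat > d.py <<'E'
import sys
from m import *
# target in shaker mm (x y z)
s=ctrl.get_state();T=W(q,np.array([list(map(float,sys.argv[1:4]))])/1000)[0];R=cv2.Rodrigues(np.array(s['tool_rot'],float))[0]
d=T-np.array(s['position']);ry=np.arctan2(R[1,1],R[0,1]);a=q[2]
p=np.array(s['position'])-np.r_[q[:2],0]
print('t',round(s['time'],2),'S pos',(np.array([p[0]*np.cos(a)+p[1]*np.sin(a),-p[0]*np.sin(a)+p[1]*np.cos(a),p[2]])*1e3).round(1),'tool d mm',(R.T@d*1e3).round(1),'twist',round(float(ry-(np.pi/2+a)),3),'F',np.round(s['ft_force'],1),'w',s['grip_width'],'j7',round(s['joint_positions'][6],2))
E
python3 -m inch '[[0,0,0,0,-0.16],[0,0,0,0,-0.16],[0,0,0,0,-0.16],[0,0,0,0,-0.13],[0,0,0,0,0]]'; python3 d.py -58 41.5 210
```

```text
time: 0.72
position: [0.2747, 0.5867, 0.2182]
tool_rot: [0.299, -3.124, 0.011]
ft_force: [-0.1, 0.3, 0.1]
grip_width: 0.541
t 0.72 S pos [-219.5  528.6  218.2] tool d mm [-155.6 -489.    10.6] twist 0.012 F [-0.1  0.3  0.1] w 0.5407322256798933 j7 0.55
```

```bash
python3 -m inch '[[0,-16,-50,-2,0.01],[0,-16,-50,0,0],[0,-16,-50,0,0],[0,-16,-50,0,0],[0,-16,-50,0,0]]' >/dev/null;python3 -m inch '[[0,-16,-50,0,0],[0,-16,-50,0,0],[0,-16,-50,0,0],[0,-16,-50,0,0],[0,0,0,0,0]]'; python3 d.py -58 41.5 130
```

```text
time: 1.98
position: [0.4984, 0.1539, 0.2196]
tool_rot: [0.239, -3.127, 0.01]
ft_force: [-0.3, 1.1, -0.1]
grip_width: 0.502
t 1.98 S pos [-76.2  63.  219.6] tool d mm [-19.3 -20.5  89.7] twist -0.026 F [-0.3  1.1 -0.1] w 0.5024066730321269 j7 1.38
```

```bash
python3 -m inch '[[0,-19,-20,0,-0.026],[0,0,0,40,0],[0,0,0,48,0],[0,0,0,0,0]]'>/dev/null; python3 d.py -58 41.5 94
python3 - <<'E'
from h import *
im=grab('side','side1')
a=cv2.convertScaleAbs(cv2.resize(im['color'][130:250,180:360,::-1],None,fx=4,fy=4,interpolation=cv2.INTER_CUBIC),alpha=1.8,beta=10)
cv2.imwrite('pics/c1.png',a)
E
```

```text
t 2.48 S pos [-57.7  44.6 130.3] tool d mm [ 0.2 -2.9 36.4] twist -0.006 F [-1.   0.3  0.9] w 0.5009562451626087 j7 1.46
```

View pics/c1.png

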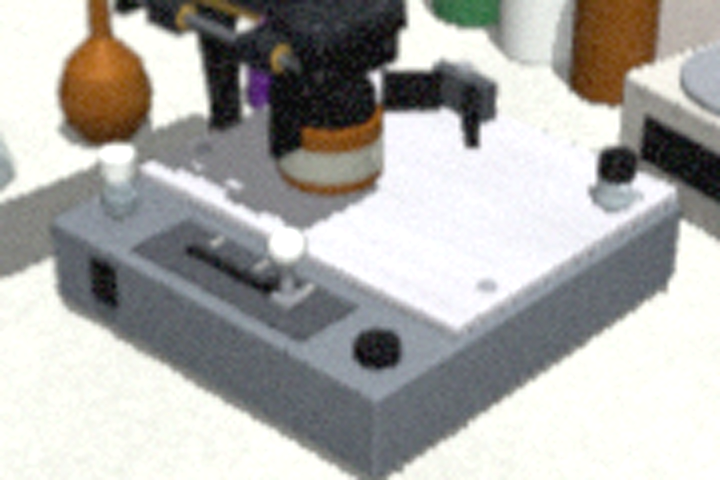

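The side crop shows both fingers on the robot's side of the jar (crop about (330,150)), clear of it, with the knob and vial untouched. Descend, then push.

```bash
python3 -m inch '[[0,0,-3,18,-0.006],[0,0,0,18,0],[0,-8,0,0,0],[0,-10,0,0,0],[0,-10,0,0,0]]'>/dev/null; python3 d.py 43 34 94; python3 -m inch '[[0,-8,-1,0,0],[0,-8,-1,0,0],[0,-8,-1,0,0],[0,-8,-1,0,0],[0,-8,-1,0,0]]'>/dev/null; python3 d.py 43 34 94
```

```text
t 3.15 S pos [-23.   43.4  99.9] tool d mm [-65.9  -9.5   6.4] twist 0.001 F [-1.5 -0.  -0.6] w 0.5015186800077932 j7 1.5
t 3.77 S pos [19.7 38.3 99.9] tool d mm [-23.3  -4.3   6.1] twist 0.001 F [-0.4  0.5 -1.3] w 0.5019932970530221 j7 1.53
```

```bash
python3 -m inch '[[0,-6,-1.5,0,0],[0,-6,-1.5,0,0],[0,-4,-1,0,0],[0,0,0,0,0]]'>/dev/null; python3 d.py 43 34 94
for i in 1 2; do python3 -m inch '[[0,-3,0,0,0],[0,0,0,0,0]]'>/dev/null; python3 d.py 43 34 94; done
python3 - <<'E'
from h import *
from m import W,q
im=grab('side','side2');im2=grab('top','top2')
a=[cv2.convertScaleAbs(cv2.resize(i['color'][y:y+100,x:x+100,::-1],None,fx=4,fy=4,interpolation=cv2.INTER_CUBIC),alpha=1.8,beta=10) for i,x,y in((im,220,110),(im2,180,110))]
cv2.imwrite('pics/c2.png',np.hstack(a))
E
```

```text
t 4.28 S pos [ 37.4  34.  100. ] tool d mm [-5.5  0.   6.1] twist 0.001 F [-0.8  0.4 -0.1] w 0.5021359492498699 j7 1.54
t 4.53 S pos [ 40.6  33.9 100.2] tool d mm [-2.4  0.1  6.2] twist 0.001 F [0.4 0.3 0.3] w 0.496572664662751 j7 1.54
t 4.78 S pos [ 43.7  33.9 100.4] tool d mm [0.8 0.1 6.4] twist 0.001 F [-0.3  0.8 -0.5] w 0.5040972236807373 j7 1.54
```

View pics/c2.png

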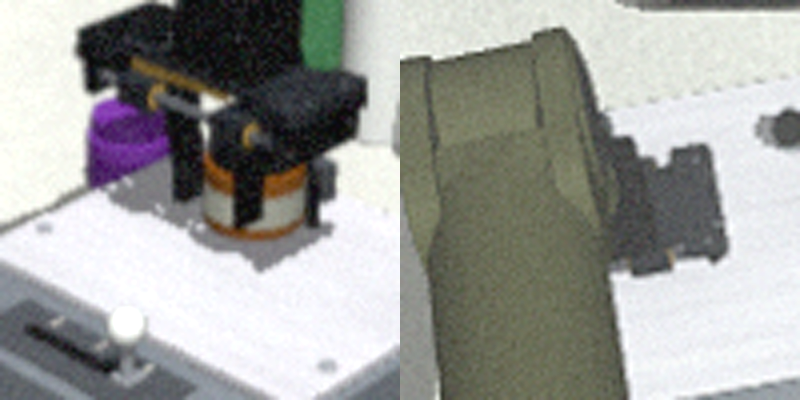

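The side view shows the jar upright against the fingers, close to the right pad. No contact force yet, so I'll creep forward until there is.

```bash
python3 -m inch '[[0,-2.5,0,0,0],[0,-2,0,0,0]]'>/dev/null; python3 d.py 46 34 94
python3 -m inch '[[0,-2.5,0,0,0],[0,0,0,0,0]]'>/dev/null; python3 d.py 46 34 94;python3 -m inch '[[0,-2.5,0,0,0]]'>/dev/null; python3 d.py 46 34 94
```

```text
t 5.12 S pos [ 44.7  34.2 100.3] tool d mm [-1.3 -0.2  6.3] twist 0.001 F [-7.4 -0.9  4.3] w 0.49948122871182893 j7 1.54
t 5.38 S pos [ 44.3  34.1 100.4] tool d mm [-1.7 -0.1  6.4] twist 0.001 F [-0.5  0.   0.5] w 0.5016399149222471 j7 1.55
t 5.5 S pos [ 44.8  34.2 100.3] tool d mm [-1.3 -0.2  6.2] twist 0.001 F [-9.8 -1.2  5.2] w 0.4986856588258838 j7 1.55
```

Firm contact at TCP x≈44.5, so the jar is at about 81.5, within 2 mm of the predicted cradle. Back off, rise, shut the fingers, move above the approach spot for the lever, and check the jar.

```bash
python3 -m inch '[[0,10,0,0,0],[0,25,0,0,0],[0,0,0,-50,0],[0,0,0,-50,0],[-1,50,-50,0,0]]'>/dev/null; python3 -m inch '[[-1,50,-50,0,0],[-1,35,-20,0,0],[-1,0,0,0,0]]'>/dev/null; python3 d.py -115 -84 98
python3 - <<'E'
from h import *
im=grab('side','side3');im2=grab('top','top3')
a=[cv2.convertScaleAbs(cv2.resize(i['color'][y:y+100,x:x+100,::-1],None,fx=4,fy=4,interpolation=cv2.INTER_CUBIC),alpha=1.8,beta=10) for i,x,y in((im,220,110),(im2,180,110))]
cv2.imwrite('pics/c3.png',np.hstack(a))
E
```

```text
t 6.5 S pos [-117.3  -82.   204.7] tool d mm [ -1.9  -2.  106.7] twist 0.002 F [ 0.9  0.3 -1.2] w 0.12985078518999346 j7 1.68
```

View pics/c3.png

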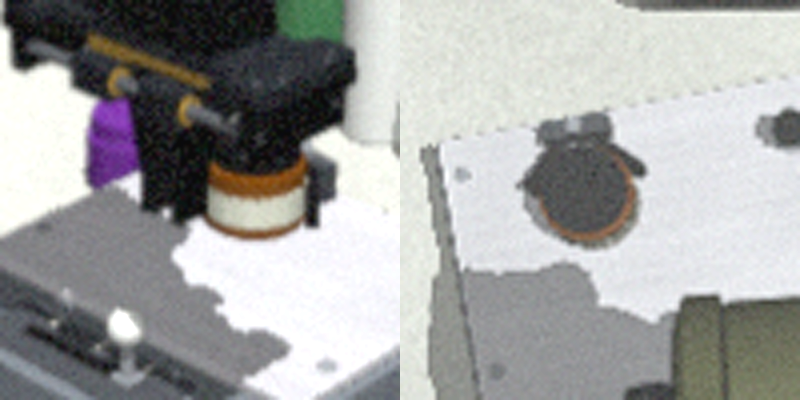

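The jar is upright and nested in the V, with its cap centre at about (226,157). I'll check that numerically with the same method, and close the fingers.

```bash
python3 -m inch '[[-1,-2,-2,45,0],[-1,0,0,30,0],[-1,0,0,25,0],[-1,0,0,0,0]]'>/dev/null; python3 d.py -115 -67 98
python3 - <<'E'
from h import *
from m import q
def S(X): a=q[2];d=X[:2]-q[:2];return np.array([d[0]*np.cos(a)+d[1]*np.sin(a),-d[0]*np.sin(a)+d[1]*np.cos(a),X[2]])*1e3
im=ld('top3')
v,u=np.mgrid[110:200,180:260];Z=im['range_z'][v,u]
p=cv2.undistortPoints(np.c_[u.ravel(),v.ravel()].astype(float)[:,None],im['K'],im['distortion'])[:,0]
P=(np.c_[p,np.ones(len(p))]*Z.reshape(-1,1)-im['t'])@im['R']
L=np.array([S(X)/np.array([1,1,.001]) if 0 else np.r_[S(X)[:2],X[2]*1e3] for X in P])
m=(abs(L[:,0]-80)<50)&(abs(L[:,1]-34)<50)&(L[:,2]>132)&(L[:,2]<155);A=L[m];print('jar top',m.sum(),A.mean(0).round(1),((A.min(0)+A.max(0))/2).round(1))
for x,y,z in((586-400,187,.142),(532-400,186,.11),(642-400,170,.11)):
    print(S(atz(im,180+(x+.5)/4-.5,110+(y+.5)/4-.5,z)).round(1))
E
```

```text
t 7.1 S pos [-106.4  -77.1  102.7] tool d mm [ 8.6 10.2  4.6] twist 0.014 F [-0.3  0.3 -0.1] w 0.003930491882063081 j7 1.71
jar top 377 [ 77.4  32.3 141.6] [ 77.7  32.7 140. ]
[ 79.2  30.7 142. ]
[ 94.3  72.4 110. ]
[ 91.3  -8.2 110. ]
```

Jar top is at (77–79, 31–33) mm and the pads put the cradle at about (80,32.5). The push met a hard stop, so both agree within a few mm. Now the lever.

```bash
python3 -m inch '[[-1,9,0,4,0.014],[-1,0,0,0,0],[-1,0,4,0,0]]'>/dev/null; python3 d.py -115 13 98;  python3 -m inch '[[-1,0,8,0,0],[-1,0,8,0,0],[-1,0,8,0,0],[-1,0,8,0,0]]'>/dev/null; python3 d.py -115 13 98
```

```text
t 7.47 S pos [-113.1  -72.4  100.8] tool d mm [ 1.9 85.4  2.6] twist 0.0 F [0.1 0.2 0.3] w 0.0028560703562383605 j7 1.69
t 7.97 S pos [-112.4  -52.7  102.1] tool d mm [ 2.9 65.8  2.6] twist -0.005 F [  3.4 -12.8  -1.3] w 0.006578188302155527 j7 1.61
```

```bash
for i in 1 2; do python3 -m inch '[[-1,1,10,0.5,0],[-1,0,10,0.5,0],[-1,1,10,0.5,0]]'>/dev/null; python3 d.py -115 13 98; done
```

```text
t 8.35 S pos [-112.5  -37.9  102. ] tool d mm [ 3.2 51.   1.9] twist -0.014 F [ 1.1 -5.   4. ] w 0.005568656856779319 j7 1.54
t 8.72 S pos [-112.6  -16.9  102.3] tool d mm [ 3.1 30.1  2.5] twist -0.02 F [  1.8 -10.8   4.8] w 0.003255318264237661 j7 1.47
```

```bash
for i in 1 2; do python3 -m inch '[[-1,1,10,1,-0.01],[-1,1,10,0.5,-0.01],[-1,1,8,0.5,0]]'>/dev/null; python3 d.py -115 13 98; done
```

```text
t 9.1 S pos [-112.5   -4.7  102.6] tool d mm [ 2.7 18.   3.2] twist -0.007 F [  3.  -10.9   3.6] w 0.004499247191326542 j7 1.42
t 9.47 S pos [-112.4    6.3  102.9] tool d mm [2.7 7.2 4.1] twist 0.003 F [  3.  -11.4   3.3] w 0.004578150837358722 j7 1.38
```

```bash
for i in 1 2; do python3 -m inch '[[-1,1,9,1,0],[-1,1,6,0.5,0],[-1,0,0,0,0]]'>/dev/null; python3 d.py -115 13 98; done
```

```text
t 9.85 S pos [-113.    16.9  102.1] tool d mm [ 2.1 -3.5  4.4] twist -0.0 F [-0.3 -0.4 -0.4] w 0.00634429889759825 j7 1.34
t 10.22 S pos [-113.1   19.6  101.6] tool d mm [ 2.  -6.2  4.4] twist -0.005 F [-0.2  0.6  0.5] w 0.0076633913046484725 j7 1.31
```

The lever has stopped advancing, so it's against the end stop. Back away, rise clear, and look.

```bash
python3 -m inch '[[-1,0,-15,0,0],[-1,0,-25,0,0],[-1,0,0,-50,0],[-1,0,-30,-50,0],[-1,0,-60,0,0]]'>/dev/null;python3 -m inch '[[-1,30,-50,0,0],[-1,30,-50,0,0],[-1,0,-50,0,0],[-1,0,-50,0,0],[-1,0,0,0,0]]'; python3 -m inch '[[-1,0,0,0,0]]'>/dev/null
python3 - <<'E'
from h import *
from m import q
def S(X): a=q[2];d=X[:2]-q[:2];return np.array([d[0]*np.cos(a)+d[1]*np.sin(a),-d[0]*np.sin(a)+d[1]*np.cos(a)])*1e3
im=grab('top','top4');im0=ld('top0')
D=cv2.absdiff(im['color'],im0['color']).max(2)
a=cv2.convertScaleAbs(cv2.resize(im['color'][120:250,120:310,::-1],None,fx=4.2,fy=4.2,interpolation=cv2.INTER_CUBIC),alpha=1.8,beta=10)
cv2.imwrite('pics/c4.png',a)
v,u=np.mgrid[110:250,180:310];Z=im['range_z'][v,u]
p=cv2.undistortPoints(np.c_[u.ravel(),v.ravel()].astype(float)[:,None],im['K'],im['distortion'])[:,0]
P=(np.c_[p,np.ones(len(p))]*Z.reshape(-1,1)-im['t'])@im['R']
L=np.array([np.r_[S(X),X[2]*1e3] for X in P])
for n,x,y,r,z0,z1 in(('jar',80,34,50,132,155),('knob@2',-115,40,18,108,130),('vial',-114,115,20,105,125),('weigh',101,-118,20,105,125)):
    m=(abs(L[:,0]-x)<r)&(abs(L[:,1]-y)<r)&(L[:,2]>z0)&(L[:,2]<z1);A=L[m];print(n,m.sum(),A.mean(0).round(1) if m.sum() else '')
E
```

```text
time: 11.48
position: [0.461, -0.2252, 0.2422]
tool_rot: [-0.284, 3.069, -0.179]
ft_force: [0.3, 0.5, -0.0]
grip_width: 0.009
jar 377 [ 77.3  32.5 141.5]
knob@2 55 [-116.8   39.3  117.6]
vial 56 [-112.1  113.4  114.5]
weigh 60 [ 100.5 -120.1  115.2]
```

View pics/c4.png

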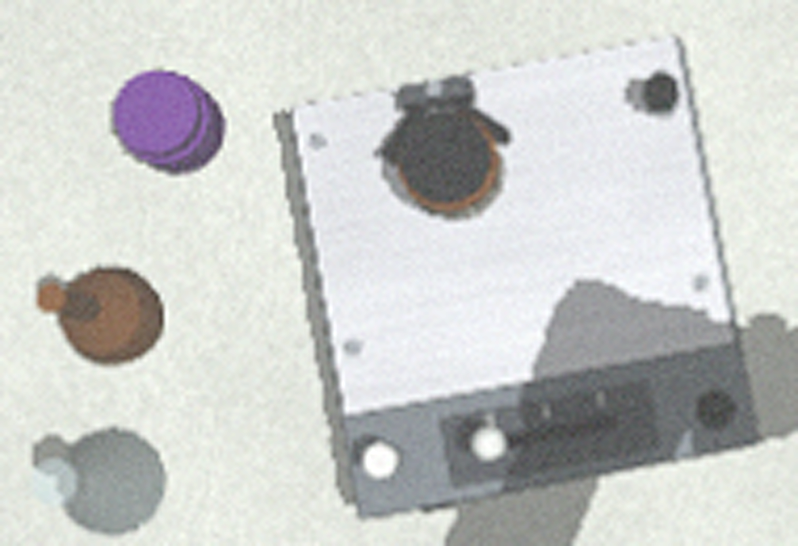

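The picture shows the knob at the far end of its slot (crop (488,442)), a measured travel of 79.4 mm. The jar is in the V, the vial and weigher haven't moved, and the arm is clear. Handing in.

```bash
python3 -c "
from bench import ctrl
print(ctrl.close_job())"
```

```text
the job is handed in; nothing more can be done
None
```

I pushed the jar into its cradle with the half-open fingers, then pushed the gear lever with the shut fingers through first gear to the second-gear stop. I then backed the arm clear and handed the job in at about 11.5 s on the robot's clock; hand-in gave no verdict.

- **Jar:** the push ended against a hard stop. The last top view puts the jar upright at (77, 32.5) mm in the shaker's frame. I estimated the cradle from its pad ends at about (80, 33), so they agree to about 3 mm, inside the 7 mm limit. The finger contact point put the jar at x ≈ 81.5, about 4 mm further in than the camera did, which is within measuring error.
- **Lever:** the knob moved from y = -40.1 to +39.3 mm, a travel of 79.4 mm against the 75.5 mm needed. It stayed there after I let go.
- **Other glassware:** the vial and weigher measured within about 2 mm of where they started. The purple look-alike and the two flasks beside it look undisturbed in the last picture. I did not re-measure the flasks, wash bottle, reagent bottle, stopper or beaker at the end.

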